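# Set and lock the load box dial

## Robot

A 6-joint arm with a two-finger parallel gripper is mounted at the origin on the work surface. World frame = base frame: x ahead of the robot, y to its left, z up, the work surface at z = 0. Lengths are in m, angles in degrees, forces in N, time in s.
With the tool pointing down it reaches from about 0.25 to 0.725 m from the base axis. Payload 9.7 kg.
Tool frame: the origin (TCP) lies between the finger pads; the fingertips stand 11 mm ahead of it and the grasp point (between the pads) lies 8 mm behind it; z points along the fingers, y is the line along which they close (so a half turn about z gives the same grasp; the last joint's range is limited). The gripper opens to 85 mm and grips with 20 to 120 N. Pads are 22 mm wide; open, the fingers measure 114 mm over their backs; the gripper's body (76 mm by 85 mm) begins 54 mm behind the grasp point. The pads swing forward as they close: fully open they stand 13 mm farther back than shut.
Start: joints at [69.614, 4.979, 10.078, 95.1, 0, 90], TCP at [0.192, 0.516, 0.242] pointing down, gripper open.
Joint ranges: [-179.16, 179.16], [-48.56, 103.87], [-65.8, 70.77], [-126.05, 130.52], [-82.76, 87.17], [-180, 180]. Speed limits (degrees/s): [127.2, 127.2, 147.25, 180, 180, 180].

## Interface

Orientations are given as [roll, pitch, yaw] about the fixed x, y, z axes, in that order (R = Rz(yaw) Ry(pitch) Rx(roll)).
In Python, from workcell import monitor, cams, ticket gives the robot as it stands.
- The arm moves only by the tool carry_out, never from a script. Its argument "plan" is a list of rows, each an object with "travel": the shift along the world's x, y, z as a fraction of full scale, a list of three; "angular": the turn, a rotation vector about the world's x, y, z as a fraction of full scale, a list of three; "grip": the gripper's target within -1 to 1 (fully open at 1, half-way at 0, shut at -1). In form: [{"travel": [x, y, z], "angular": [ax, ay, az], "grip": grip}, ...]. A call has 1 to 8 rows; each row is the pose to reach, as a shift and turn from the pose commanded when the call began; what a row does not reach only later rows make up. Full scale, the value 1, is 300 mm for a shift and 0.5 rad for a turn. A row lasts 1/12 s, in which the tool goes at most 41.7 mm and 7.16 degrees, less where a joint would pass 70% of its speed; a pose out of reach is approached as far as the arm can. A call with a number of a shift or a turn outside -1 to 1 is refused whole. A call with a gripper value outside its range is refused whole. The fingers move at their own pace and stop on an object; "grip_force" is the grip in N (left out, the last holds). Time passes only in rows, so rows that repeat a pose let the fingers close. It gives the time, the measured TCP pose, the force, the opening and the grip force at its end, in the units of the state.
- monitor.get_obs(): the state, without advancing time (a new reading comes with each control period).
- cams.camera(name): name is "scene" or "top"; returns a dict with "frame" (480x640x3 uint8, red, green, blue), "mtx" (3x3 intrinsics, pixels), "view" (4x4, takes a point from world to camera coordinates). Camera axes: x right, y up, looking along -z (the intrinsics and any distortion apply to the point x, -y, -z); pixel columns grow to the right and rows downward; lengths in m; the calibration is good to about 2 mm. A picture is of the moment at which its call begins. There is no depth.
- ticket.job_done(): hands the job in; it is judged then, once.
The state is a dict: "time": time; "q": joint angles; "qd": joint speeds; "joint_efforts": joint torques, N m; "ee_pos": TCP position; "tcp_rot": TCP orientation; "wrist_force": force on the tool from outside, world axes, zero at the start; "torque": the same for the moment, N m; "opening": finger opening in m; "grasp_force": force on a finger pad.
Only numpy, scipy, OpenCV 4.12 (cv2) and the standard library are available. Lean on these libraries where they do the work, as an engineer would, in place of code of your own. Each camera call takes 0.05 s, during which the arm holds its last target. There are 200 camera calls.

## Task

On the grey load box, turn the black knob until its white pointer points at the red marker on the dial, and let go of it. Then turn the lock ring under the dial clockwise (seen from above) by its orange post until it has run up tight, with a firm push but without forcing it, so that the setting stays locked; leave the multimeter, circuit board and loudspeaker where they are.

Things in the scene. Friction and masses are not known exactly. Their poses are not given: they have to be found in the camera images.
- loadbox: The grey load box, fixed to the bench, 200 x 170 mm (its x and y), 60 mm high, bare metal top. Origin under its centre. On its upright centre axis sit, from below: aluminium lock ring with arm and orange post; fixed white dial 80 mm across, face at 81 mm; black knob. The red marker clip sits on the dial's rim. Two 12 mm thick binding posts stand 14 mm high near its far (+x) edge.
- knob_grip (a point): Centre of the knob's grip bar, on the common axis, 112 mm above the bench. The bar is black, 44 mm long, 14 mm wide, its sides upright from 90 to 127 mm above the bench; below it is the knob's round skirt, 61 mm across. The point's x axis runs along the bar towards the pointer's tip, z is up.
- pointer_tip (a point): Outer tip of the white pointer line on the knob, 30 mm from the axis, 90 mm above the bench.
- knob (a joint): Knob angle in rad, growing clockwise seen from above (stops at -0.2 and 3.0; its zero says nothing of where the marker is). Needs about 0.06 N m and stays where it is left. At the start it stands 0.4 to 1.5 rad short of the marker, to be turned clockwise.
- mark (a point): Where the pointer's tip should come: 30 mm from the axis, just inside the red marker clip on the dial's rim (clip 8 mm wide, standing 4 mm above the dial's face, 31 to 43 mm from the axis). The marker does not move. The setting is right when the tip lies within the clip's width.
- post (a point): Point on the centre line, 90 mm above the bench, of the orange upright post of the lock ring: a 12 mm round rod on an arm from the ring, 62 mm from the axis, free from 72 to 113 mm above the bench. It swings in a level circle about the knob's axis. Push it clockwise (from above) to tighten. When let go it springs back by up to 5 mm and stays.
- ring (a joint): Lock ring angle in rad, growing clockwise from above. It runs loose (about 1 N at the post) until, 0.5 to 2.0 rad on from the start, different every time and not visible, it meets its spring washer: the push jumps to about 7 N at the post, then climbs by 1 N for each mm of post travel. A push of 9 to 14 N is tight (11 is best); above 17 N it is forced.
- meter: Orange multimeter lying on the bench beside the load box, 150 x 75 x 43 mm, loose, not to be disturbed. Origin at the centre of its underside.
- board: Green circuit board on brass stand-offs, 120 x 85 x 25 mm, loose, beside the load box, not to be disturbed. Origin at the centre of its underside.
- speaker: Black round loudspeaker lying face up on the bench, 82 mm across, 40 mm high, loose, beyond the load box, not to be disturbed. Origin at the centre of its underside.

How it is judged:
By the outcome, as a careful person would: the job done as asked, in the order asked, and still so for the second after the job is handed in, with the robot touching nothing.
It also fails if it takes over 64 s, if anything falls off the work surface, if the arm or the gripper's body presses on something with over 40 N, if the wrist force passes 120 N, or if a joint passes its speed limit or range.

## Working session

There is one attempt and no reset: what is moved stays moved. The work goes in short steps, Python scripts to look and compute and a tool call to move; the robot and the scene stay as the last step left them, time stands still between calls to the robot, and variables do not carry over. Pictures are saved under pics/ and viewed, at most 10 in all, crops included, and the job is handed in when it is done.

Besides the shell and the picture viewer there is one more tool, called in YAML: its name, and indented under it one key for each argument. carry_out: Moves the arm, as the interface text tells. Its arguments: {"type":"object","properties":{"plan":{"type":"array","items":{"type":"object","properties":{"travel":{"type":"array","items":{"type":"number"}},"angular":{"type":"array","items":{"type":"number"}},"grip":{"type":"number"}}}},"grip_force":{"type":"number"}},"required":["plan"]}

```bash
mkdir -p pics; cat > h.py <<'E'
import numpy as np, cv2
from workcell import monitor, cams, ticket
def snap(n,f=None,crop=None,s=1):
    c=cams.camera(n); im=c["frame"][:,:,::-1].copy()
    if f:
        o=im
        if crop: x0,y0,x1,y1=crop; o=im[y0:y1,x0:x1]
        cv2.imwrite("pics/"+f,cv2.resize(o,None,fx=s,fy=s,interpolation=cv2.INTER_CUBIC))
    return c
def ray(c,u,v,z):
    K=np.array(c["mtx"]);V=np.array(c["view"]);d=np.linalg.inv(K)@[u,v,1];d=np.array([d[0],-d[1],-d[2]])
    R=V[:3,:3];o=-R.T@V[:3,3];w=R.T@d
    return o+w*(z-o[2])/w[2]
def proj(c,p):
    K=np.array(c["mtx"]);V=np.array(c["view"]);q=V[:3,:3]@np.array(p)+V[:3,3];a=K@[q[0],-q[1],-q[2]];return a[:2]/a[2]
E
python3 - <<'E'
from h import *
print(monitor.get_obs())
a=snap("top","t0.png");b=snap("scene","s0.png")
print({k:a[k] for k in a if k!="frame"});print(b["view"],b["mtx"])
E
```

```text
{'time': 0.0, 'q': array([ 6.96150219e+01,  5.00947906e+00,  1.00331605e+01,  9.50997678e+01,
       -3.22444296e-03,  8.99998554e+01]), 'qd': array([-0.11634289, -0.01429001,  0.0977036 , -0.0150668 , -0.01793552,
        0.01206613]), 'joint_efforts': array([ 1.57101225e-03, -5.20383596e+01,  4.64810264e+01,  1.60456676e-02,
        4.47708396e-05, -6.92441517e-07]), 'ee_pos': array([0.19151512, 0.51533791, 0.24158703]), 'tcp_rot': array([-1.79923914e+02,  3.22424812e-03,  1.59615171e+02]), 'wrist_force': array([ 0.49331131, -0.29525983, -0.52307914]), 'torque': array([ 0.04752567,  0.02819908, -0.02558586]), 'grasp_force': 0.0, 'opening': 0.08501521259974629}
{'mtx': array([[515.52051695,   0.        , 322.64281702],
       [  0.        , 515.52051695, 240.82190661],
       [  0.        ,   0.        ,   1.        ]]), 'view': array([[-0.00159486, -0.99941035, -0.03429877,  0.0547961 ],
       [ 0.9977776 , -0.00387514,  0.06651943, -0.6148545 ],
       [-0.06661312, -0.03411645,  0.99719545, -1.02639341],
       [ 0.        ,  0.        ,  0.        ,  1.        ]])}
[[ 0.11405523  0.99341861  0.01052946 -0.09415923]
 [-0.71600883  0.07484901  0.69406699  0.37045096]
 [ 0.68871094 -0.08670116  0.71983341 -1.50348779]
 [ 0.          0.          0.          1.        ]] [[532.72073335   0.         319.11160503]
 [  0.         532.72073335 240.21250087]
 [  0.           0.           1.        ]]
```

View pics/t0.png

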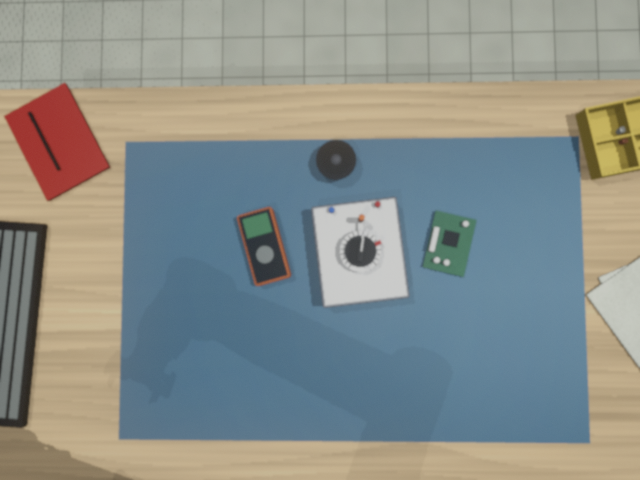

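View pics/s0.png

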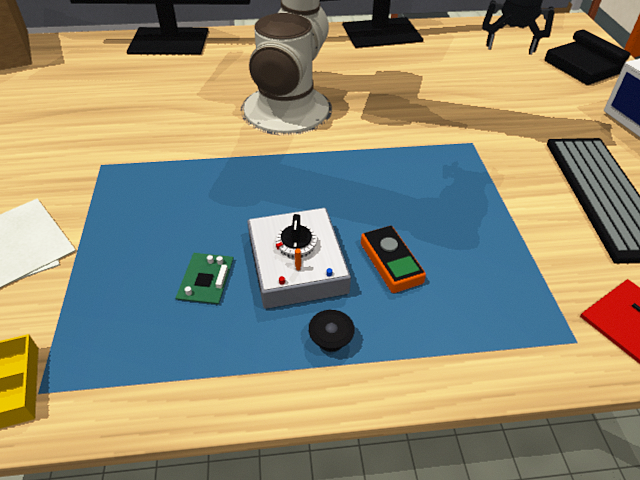

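The top view shows the knob near (360,251), its pointer roughly up at (363,232), the red clip at (378,243) and the orange post at (361,217). The binding posts are at (331,210) and (377,204). I'll zoom in.

```bash
python3 - <<'E'
from h import *
a=snap("top","t1.png",(300,190,420,310),5);b=snap("scene","s1.png",(240,190,360,310),5)
E
```

```text
(no output)
```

View pics/t1.png

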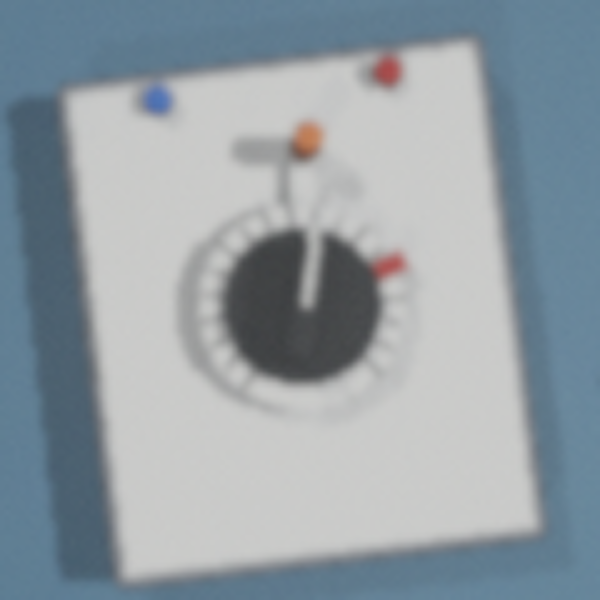

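View pics/s1.png

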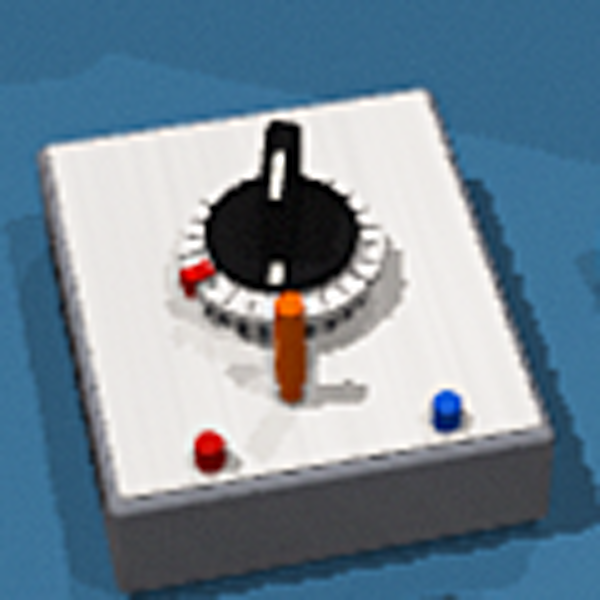

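```bash
cat > m.py <<'E'
from h import *
a=cams.camera("top");b=cams.camera("scene")
T=lambda x,y,z:ray(a,300+(x+.5)/5-.5,190+(y+.5)/5-.5,z)
S=lambda x,y,z:ray(b,240+(x+.5)/5-.5,190+(y+.5)/5-.5,z)
np.set_printoptions(precision=4,suppress=True)
ct=np.array([T(*p,.06) for p in[(62,88),(478,38),(543,535),(120,582)]])
cs=np.array([S(*p,.06) for p in[(550,435),(115,510),(45,150),(428,92)]])
for c in (ct,cs):print(c.mean(0),[np.degrees(np.arctan2(*(c[i]-c[j])[1::-1])) for i,j in((0,3),(1,2),(0,1),(3,2))])
o=(ct.mean(0)+cs.mean(0))/2
def pol(n,p):d=p-o;print(n,p,1000*np.hypot(d[0],d[1]),np.degrees(np.arctan2(d[1],d[0])))
for n,p in dict(skT=T(303,306,.088),skS=S(281,236,.088),mkT=T(389,266,.085),mkS=S(197,275,.085),tipT=T(315,238,.09),tipS=S(276,280,.09),poT=T(308,135,.113),poS=S(290,303,.113),bpT=T(388,70,.074),bpS=S(210,440,.074)).items():pol(n,p)
E
python3 m.py
```

```text
[ 0.5914 -0.0203  0.06  ] [np.float64(6.644187059782905), np.float64(6.740190240242857), np.float64(96.54247905257199), np.float64(96.32161694410483)]
[ 0.5914 -0.0188  0.06  ] [np.float64(6.613473582708192), np.float64(6.226072753001958), np.float64(96.47842846529088), np.float64(96.64243213562347)]
skT [ 0.5913 -0.0204  0.088 ] 0.8164466684948626 -96.16636318944603
skS [ 0.5914 -0.0195  0.088 ] 0.09650176550489029 78.72892119406752
mkT [ 0.6066 -0.0532  0.085 ] 36.928828942607176 -65.73880470925734
mkS [ 0.606 -0.053  0.085] 36.49347124947024 -66.47727676030499
tipT [ 0.617 -0.025  0.09 ] 26.170083486197996 -11.997132137802069
tipS [ 0.6165 -0.0234  0.09  ] 25.360791099469356 -8.791190922723052
poT [ 0.6536 -0.0217  0.113 ] 62.27723276320508 -1.9396057729403113
poS [ 0.6502 -0.0206  0.113 ] 58.83411070459236 -1.0060703409622989
bpT [ 0.6832 -0.0543  0.074 ] 98.11727512112446 -20.729668672936956
bpS [ 0.6794 -0.0533  0.074 ] 94.21642171767199 -20.98113204666812
```

The axis is at (0.591,-0.020). The pointer is at about -10°, the marker about -66° and the post about -1.5°, so the knob needs roughly 56° clockwise. I'll move above the knob.

carry_out:
  plan:
    - {"travel":[0.08,-0.11,0],"angular":[0,0,0.09],"grip":-0.1}
    - {"travel":[0.16,-0.22,0],"angular":[0,0,0.18],"grip":-0.1}
    - {"travel":[0.25,-0.33,0],"angular":[0,0,0.27],"grip":-0.1}
    - {"travel":[0.33,-0.44,0],"angular":[0,0,0.363],"grip":-0.1}
    - {"travel":[0.41,-0.55,0],"angular":[0,0,0.363],"grip":-0.1}
    - {"travel":[0.49,-0.66,0],"angular":[0,0,0.363],"grip":-0.1}
    - {"travel":[0.58,-0.77,0],"angular":[0,0,0.363],"grip":-0.1}
    - {"travel":[0.66,-0.88,0],"angular":[0,0,0.363],"grip":-0.1}
  grip_force: 30

```text
time: 0.97
ee_pos: [0.3904, 0.2499, 0.2425]
tcp_rot: [180.0, 0.0, 170.0]
wrist_force: [0.5, 0.9, -0.2]
opening: 0.0386
grasp_force: 0.0
```

carry_out:
  plan:
    - {"travel":[0.1,-0.13,0],"angular":[0,0,0],"grip":-0.1}
    - {"travel":[0.19,-0.26,0],"angular":[0,0,0],"grip":-0.1}
    - {"travel":[0.28,-0.38,0],"angular":[0,0,0],"grip":-0.1}
    - {"travel":[0.37,-0.5,0],"angular":[0,0,0],"grip":-0.1}
    - {"travel":[0.46,-0.62,0],"angular":[0,0,0],"grip":-0.1}
    - {"travel":[0.55,-0.74,0],"angular":[0,0,0],"grip":-0.1}
    - {"travel":[0.63,-0.85,0],"angular":[0,0,0],"grip":-0.1}
    - {"travel":[0.671,-0.906,0],"angular":[0,0,0],"grip":-0.1}

```text
time: 1.63
ee_pos: [0.5888, -0.0183, 0.2423]
tcp_rot: [180.0, 0.0, 170.0]
wrist_force: [-0.4, 0.1, -0.5]
opening: 0.0385
grasp_force: 0.0
```

carry_out:
  plan:
    - {"travel":[0,0,-0.06],"angular":[0,0,0],"grip":-0.1}
    - {"travel":[0,0,-0.12],"angular":[0,0,0],"grip":-0.1}
    - {"travel":[0,0,-0.18],"angular":[0,0,0],"grip":-0.1}
    - {"travel":[0,0,-0.23],"angular":[0,0,0],"grip":-0.1}
    - {"travel":[0,0,-0.28],"angular":[0,0,0],"grip":-0.1}
    - {"travel":[0,0,-0.3],"angular":[0,0,0],"grip":-0.1}

```text
time: 2.13
ee_pos: [0.5871, -0.0163, 0.1499]
tcp_rot: [-180.0, -0.2, 170.0]
wrist_force: [0.2, 0.5, -0.5]
opening: 0.0385
grasp_force: 0.0
```

carry_out:
  plan:
    - {"travel":[0,0,-0.02],"angular":[0,0,0],"grip":-0.1}
    - {"travel":[0,0,-0.02],"angular":[0,0,0],"grip":-0.1}
    - {"travel":[0,0,-0.02],"angular":[0,0,0],"grip":-0.1}

```text
time: 2.38
ee_pos: [0.588, -0.0162, 0.1468]
tcp_rot: [180.0, 0.0, 170.0]
wrist_force: [0.3, 0.3, -0.1]
opening: 0.0386
grasp_force: 0.0
```

```bash
python3 - <<'E'
from h import *
o=monitor.get_obs();print(o['ee_pos'],o['qd'],o['q'])
a=snap("top","t2.png",(300,180,420,300),4);b=snap("scene","s2.png",(240,170,360,290),4)
i=np.hstack([cv2.imread("pics/t2.png")[:,:400],cv2.imread("pics/s2.png")[:,:400]]);cv2.imwrite("pics/c2.png",i)
print([proj(c,o['ee_pos']) for c in(a,b)])
E
```

```text
[ 0.58803665 -0.01616129  0.14680842] [ 0.03069257 -0.41167945  0.71201475  0.12935065  0.17941868 -0.00358563] [-1.57474238e+00  9.33086198e+00  4.31110415e+00  8.49560365e+01
  9.69798780e-04  8.40747726e+00]
[array([359.10611475, 251.08973955]), array([296.7588413 , 213.29400898])]
```

View pics/c2.png

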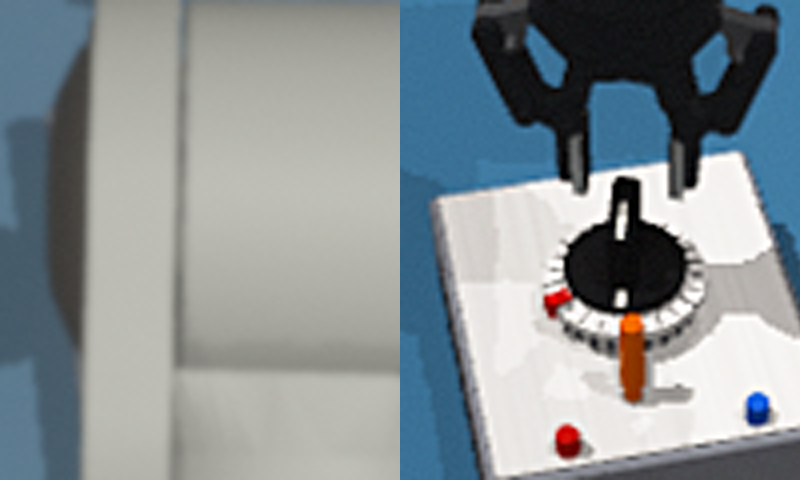

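The gripper straddles the bar, with the top camera blocked by the arm. TCP is about 3 mm off the axis, so I'll correct that, descend and grip.

carry_out:
  plan:
    - {"travel":[0.011,-0.011,-0.03],"angular":[0,0,0],"grip":-0.1}
    - {"travel":[0.011,-0.011,-0.06],"angular":[0,0,0],"grip":-0.1}
    - {"travel":[0.011,-0.011,-0.09],"angular":[0,0,0],"grip":-0.1}
    - {"travel":[0.011,-0.011,-0.12],"angular":[0,0,0],"grip":-0.1}
    - {"travel":[0.011,-0.011,-0.135],"angular":[0,0,0],"grip":-0.1}
    - {"travel":[0.011,-0.011,-0.135],"angular":[0,0,0],"grip":-0.1}
    - {"travel":[0.011,-0.011,-0.135],"angular":[0,0,0],"grip":-0.1}

```text
time: 3.07
ee_pos: [0.591, -0.0195, 0.1054]
tcp_rot: [-180.0, -0.0, 170.0]
wrist_force: [-0.1, -0.4, 0.0]
opening: 0.0387
grasp_force: 0.0
```

carry_out:
  plan:
    - {"travel":[0,0,0],"angular":[0,0,0],"grip":-0.7}
    - {"travel":[0,0,0],"angular":[0,0,0],"grip":-0.8}
    - {"travel":[0,0,0],"angular":[0,0,0],"grip":-0.9}
    - {"travel":[0,0,0],"angular":[0,0,0],"grip":-1}
    - {"travel":[0,0,0],"angular":[0,0,0],"grip":-1}
    - {"travel":[0,0,0],"angular":[0,0,0],"grip":-1}

```text
time: 3.57
ee_pos: [0.5914, -0.0197, 0.1064]
tcp_rot: [-180.0, 0.1, 170.0]
wrist_force: [-1.4, -1.9, 5.0]
opening: 0.0134
grasp_force: 33.6
```

carry_out:
  plan:
    - {"travel":[0,0,0],"angular":[0,0,-0.13],"grip":-1}
    - {"travel":[0,0,0],"angular":[0,0,-0.27],"grip":-1}
    - {"travel":[0,0,0],"angular":[0,0,-0.41],"grip":-1}
    - {"travel":[0,0,0],"angular":[0,0,-0.55],"grip":-1}
    - {"travel":[0,0,0],"angular":[0,0,-0.69],"grip":-1}
    - {"travel":[0,0,0],"angular":[0,0,-0.83],"grip":-1}
    - {"travel":[0,0,0],"angular":[0,0,-0.97],"grip":-1}
    - {"travel":[0,0,0],"angular":[0,0,-0.97],"grip":-1}

```text
time: 4.23
ee_pos: [0.5912, -0.0201, 0.1064]
tcp_rot: [-180.0, 0.1, 141.9]
wrist_force: [-2.9, -3.5, 5.9]
opening: 0.0136
grasp_force: 33.7
```

carry_out:
  plan:
    - {"travel":[0,0,0],"angular":[0,0,-0.13],"grip":-1}
    - {"travel":[0,0,0],"angular":[0,0,-0.27],"grip":-1}
    - {"travel":[0,0,0],"angular":[0,0,-0.41],"grip":-1}
    - {"travel":[0,0,0],"angular":[0,0,-0.55],"grip":-1}
    - {"travel":[0,0,0],"angular":[0,0,-0.69],"grip":-1}
    - {"travel":[0,0,0],"angular":[0,0,-0.83],"grip":-1}
    - {"travel":[0,0,0],"angular":[0,0,-0.97],"grip":-1}
    - {"travel":[0,0,0],"angular":[0,0,-0.97],"grip":-1}

```text
time: 4.9
ee_pos: [0.5908, -0.0204, 0.1064]
tcp_rot: [-179.9, 0.1, 114.1]
wrist_force: [-5.1, -5.5, 7.1]
opening: 0.0137
grasp_force: 33.8
```

```bash
python3 - <<'E'
from h import *
o=monitor.get_obs();print(o['tcp_rot'],o['ee_pos'],o['wrist_force'],o['torque'])
b=snap("scene","s3.png",(240,190,360,290),6)
E
```

```text
[-1.79944508e+02  8.27279317e-02  1.14142849e+02] [ 0.59083276 -0.02041771  0.10639217] [-5.13141588 -5.50460933  7.13422871] [-1.13212828  0.88395317 -0.0657673 ]
```

View pics/s3.png

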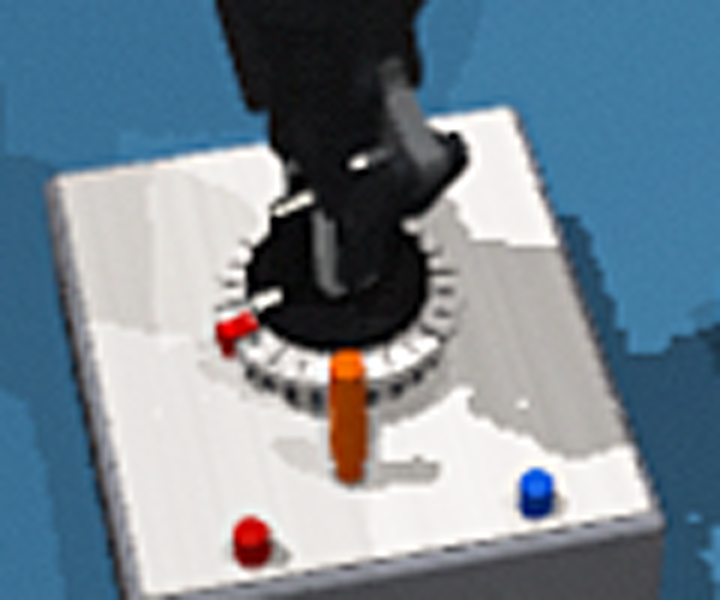

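The pointer tip is at about (257,301) to (282,292) in this crop and the clip's centre is at (237,328). I'll compute the remaining angle.

```bash
python3 - <<'E'
from h import *
b=cams.camera("scene");o=np.array([.5914,-.0196,0])
im=b["frame"].astype(int)[190:290,240:360]
m=(im[...,0]>120)&(im[...,1]<70)&(im[...,2]<70);m[70:]=0
ys,xs=np.nonzero(m);print(xs.min(),xs.max(),ys.min(),ys.max())
S=lambda x,y,z:ray(b,240+(x+.5)/6-.5,190+(y+.5)/6-.5,z)
for n,x,y,z in(("clip top",240,322,.085),("outer",220,328,.085),("inner",256,318,.085),("tip",253,303,.090),("ptr",282,292,.09),("tipc",267,298,.09)):
    d=S(x,y,z)-o;print(n,1000*np.hypot(d[0],d[1]),np.degrees(np.arctan2(d[1],d[0])))
E
```

```text
36 60 53 69
clip top 33.96525776865428 -70.88932728913994
outer 40.76921399102274 -71.25673197643407
inner 28.647418445380442 -69.81576796949251
tip 28.648971036937105 -73.8826382547736
ptr 18.401896150975997 -77.37029047757734
tipc 23.74550279861424 -74.87071817807481
```

```bash
cat > fit.py <<'E'
from h import *
def red(f): f=f.astype(int);return (f[...,0]>140)&(f[...,1]<90)&(f[...,2]<90)
def pts(t,r0,r1,h,zs,o):
    t=np.radians(t);e=np.array([np.cos(t),np.sin(t),0]);n=np.array([-e[1],e[0],0])
    return [o+e*r+n*w+[0,0,z] for r in(r0,r1) for w in(-h,h) for z in zs]
def hullfit(c,sc,r0,r1,h,zs,rng,K=8):
    best=[]
    for t in rng:
      for dx in(-.002,-.001,0,.001,.002):
       for dy in(-.002,-.001,0,.001,.002):
        P=np.array([proj(c,p) for p in pts(t,r0,r1,h,zs,np.array([.5914+dx,-.0196+dy,0]))])
        H=cv2.convexHull(((P+.5)*K).round().astype(np.int32));m=np.zeros((480*K//K*1,640),np.float32)
        x0,y0=(P.min(0)-4).astype(int);M=np.zeros((24*K,24*K),np.uint8)
        cv2.fillConvexPoly(M,H-np.array([x0*K,y0*K],np.int32),1)
        M=cv2.resize(M.astype(np.float32),(24,24),interpolation=cv2.INTER_AREA)
        s=sc[y0-8:y0+32,x0-8:x0+32].copy();W=np.zeros((40,40),np.float32);W[8:32,8:32]=M
        best.append((((s-W)**2).sum(),t,dx,dy))
    return sorted(best)[:6]
E
python3 - <<'E'
from fit import *
a=cams.camera("top");b=cams.camera("scene")
t0=cv2.imread("pics/t0.png")[:,:,::-1]
def score(f):  # redness 0..1
    f=f.astype(np.float32);return np.clip((f[...,0]-np.maximum(f[...,1],f[...,2]))/130,0,1)
for n,c,f in(("scene",b,b["frame"]),("top",a,t0)):
    s=score(f)
    # mask orange post & binding post away
    u,v=proj(c,[.606,-.053,.085]).astype(int);k=np.zeros_like(s);k[v-6:v+7,u-6:u+7]=1;
    print(n,hullfit(c,s*k,.031,.043,.004,(.081,.085),range(-80,-55)))
E
```

```text
scene [(np.float32(4.314635), -68, -0.002, 0.001), (np.float32(4.5538855), -69, -0.001, 0.001), (np.float32(4.577976), -69, -0.002, 0.001), (np.float32(4.622061), -70, -0.001, 0.001), (np.float32(4.6589823), -72, 0, 0.002), (np.float32(4.6782694), -73, 0.001, 0.002)]
top [(np.float32(8.046158), -65, 0, 0), (np.float32(8.245493), -62, -0.002, -0.001), (np.float32(8.3159075), -66, 0.001, 0), (np.float32(8.335743), -61, -0.002, -0.001), (np.float32(8.33708), -63, -0.002, 0), (np.float32(8.3577795), -67, 0.001, 0)]
```

By finger alignment the pointer is now at -65.9°, and the clip fits at -65° to -68°. I'll release, retreat sideways and check with both cameras clear.

carry_out:
  plan:
    - {"travel":[0,0,0],"angular":[0,0,0],"grip":-0.1}
    - {"travel":[0,0,0],"angular":[0,0,0],"grip":-0.1}
    - {"travel":[0,0,0],"angular":[0,0,0],"grip":-0.1}
    - {"travel":[0,0,0],"angular":[0,0,0],"grip":-0.1}
    - {"travel":[0,0,0.07],"angular":[0,0,0],"grip":-0.1}
    - {"travel":[0,0,0.18],"angular":[0,0,0],"grip":-0.1}
    - {"travel":[0,0,0.3],"angular":[0,0,0],"grip":-0.1}
    - {"travel":[0,0,0.42],"angular":[0,0,0],"grip":-0.1}

```text
time: 5.77
ee_pos: [0.5908, -0.0193, 0.2328]
tcp_rot: [-180.0, -0.0, 114.4]
wrist_force: [0.7, -0.9, 0.2]
opening: 0.0387
grasp_force: 0.0
```

carry_out:
  plan:
    - {"travel":[0,0.13,0],"angular":[0,0,0],"grip":-1}
    - {"travel":[0,0.26,0],"angular":[0,0,0],"grip":-1}
    - {"travel":[0,0.39,0],"angular":[0,0,0],"grip":-1}
    - {"travel":[0,0.52,0],"angular":[0,0,0],"grip":-1}
    - {"travel":[0,0.65,0],"angular":[0,0,0],"grip":-1}
    - {"travel":[0,0.78,0],"angular":[0,0,0],"grip":-1}
    - {"travel":[0,0.9,0],"angular":[0,0,0],"grip":-1}
    - {"travel":[0,0.9,0],"angular":[0,0,0],"grip":-1}

```text
time: 6.43
ee_pos: [0.5904, 0.2565, 0.2305]
tcp_rot: [-180.0, -0.1, 114.7]
wrist_force: [0.8, 0.8, -0.2]
opening: -0.0003
grasp_force: 0.0
```

```bash
python3 - <<'E'
from h import *
snap("top","t4.png",(320,210,400,290),5);snap("scene","s4.png",(255,200,335,280),5)
i=np.hstack([cv2.imread("pics/t4.png"),cv2.imread("pics/s4.png")]);cv2.imwrite("pics/c4.png",i);print(monitor.get_obs()['ee_pos'])
E
```

```text
[0.59082204 0.25204173 0.23102785]
```

View pics/c4.png

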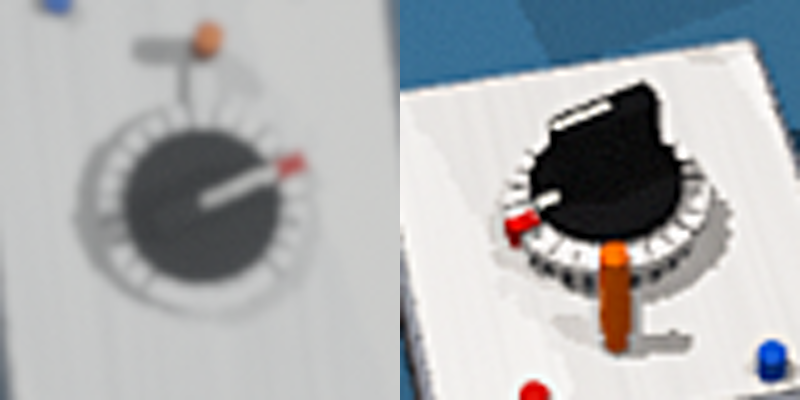

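The pointer (205,202)→(277,168) runs straight into the clip centre (291,163), so the setting is right and the knob is released. Next I'll go behind the post with closed fingers.

carry_out:
  plan:
    - {"travel":[0.03,-0.1,0],"angular":[0,0,0.13],"grip":-1}
    - {"travel":[0.05,-0.2,0],"angular":[0,0,0.26],"grip":-1}
    - {"travel":[0.08,-0.32,0],"angular":[0,0,0.4],"grip":-1}
    - {"travel":[0.1,-0.43,0],"angular":[0,0,0.53],"grip":-1}
    - {"travel":[0.13,-0.54,0],"angular":[0,0,0.66],"grip":-1}
    - {"travel":[0.16,-0.65,0],"angular":[0,0,0.8],"grip":-1}
    - {"travel":[0.18,-0.75,0],"angular":[0,0,0.93],"grip":-1}
    - {"travel":[0.194,-0.8,0],"angular":[0,0,1],"grip":-1}

```text
time: 7.2
ee_pos: [0.6494, 0.0055, 0.2319]
tcp_rot: [-180.0, 0.0, 143.1]
wrist_force: [-0.0, 0.9, -0.7]
opening: 0.0001
grasp_force: 0.0
```

carry_out:
  plan:
    - {"travel":[0,0,0],"angular":[0,0,0.2],"grip":-1}
    - {"travel":[0,0,0],"angular":[0,0,0.4],"grip":-1}
    - {"travel":[0,0,0],"angular":[0,0,0.6],"grip":-1}
    - {"travel":[0,0,0],"angular":[0,0,0.8],"grip":-1}
    - {"travel":[0,0,0],"angular":[0,0,1],"grip":-1}
    - {"travel":[0,0,0],"angular":[0,0,1],"grip":-1}

```text
time: 7.7
ee_pos: [0.6491, 0.009, 0.232]
tcp_rot: [-180.0, 0.0, 171.9]
wrist_force: [-0.5, -0.3, 0.4]
opening: -0.0001
grasp_force: 0.0
```

carry_out:
  plan:
    - {"travel":[0,0,0],"angular":[0,0,0.2],"grip":-1}
    - {"travel":[0,0,0],"angular":[0,0,0.4],"grip":-1}
    - {"travel":[0,0,0],"angular":[0,0,0.6],"grip":-1}
    - {"travel":[0,0,0],"angular":[0,0,0.64],"grip":-1}
    - {"travel":[0,0,0],"angular":[0,0,0.64],"grip":-1}

```text
time: 8.12
ee_pos: [0.6493, 0.0098, 0.2319]
tcp_rot: [-180.0, 0.0, -170.2]
wrist_force: [-0.3, 0.6, 0.2]
opening: -0.0001
grasp_force: 0.0
```

carry_out:
  plan:
    - {"travel":[0,0.015,-0.07],"angular":[0,0,0],"grip":-1}
    - {"travel":[0,0.015,-0.15],"angular":[0,0,0],"grip":-1}
    - {"travel":[0,0.015,-0.23],"angular":[0,0,0],"grip":-1}
    - {"travel":[0,0.015,-0.31],"angular":[0,0,0],"grip":-1}
    - {"travel":[0,0.015,-0.38],"angular":[0,0,0],"grip":-1}
    - {"travel":[0,0.015,-0.43],"angular":[0,0,0],"grip":-1}
    - {"travel":[0,0.015,-0.453],"angular":[0,0,0],"grip":-1}
    - {"travel":[0,0.015,-0.453],"angular":[0,0,0],"grip":-1}

```text
time: 8.78
ee_pos: [0.6485, 0.0147, 0.0942]
tcp_rot: [180.0, -0.2, -170.1]
wrist_force: [0.3, -0.3, -0.3]
opening: 0.0001
grasp_force: 0.0
```

```bash
cat > push.py <<'E'
# usage: push.py phi_target nrows [offset_mm]: rows from present pose so the pusher flat is behind post angle phi
import sys
from h import *
A=np.array([.5914,-.0196])
def st():
    o=monitor.get_obs();p=o['ee_pos'][:2]-A;yaw=o['tcp_rot'][2];f=o['wrist_force']
    r=np.hypot(*p);ph=np.degrees(np.arctan2(p[1],p[0]))
    b=np.radians(yaw+180);tang=np.array([np.sin(b),-np.cos(b)]) # cw
    return o,ph,yaw,-(f[:2]@tang)
o,ph,yaw,ft=st()
print("t",o['time'],"pos",o['ee_pos'].round(4),"yaw",round(yaw,1),"polar",round(ph,1),"push N",round(ft,2),o['wrist_force'].round(1),"torque z",o['torque'][2].round(2))
def targ(phi,off=20.5):
    b=np.radians(phi);return A+np.array([62*np.cos(b)-off*np.sin(b),62*np.sin(b)+off*np.cos(b)])/1000
for phi in map(float,sys.argv[1:]):
    t=targ(phi);d=(t-o['ee_pos'][:2])/.3;dy=(phi+180-yaw+180)%360-180
    print(phi,"travel",d.round(4),"z",((.096-o['ee_pos'][2])/.3).round(3),"ang",round(np.radians(dy)/.5,3))
E
python3 push.py 5 0 -5 -10 -15 -20 -25
```

```text
t 8.7833 pos [0.6485 0.0147 0.0942] yaw -170.1 polar 31.0 push N -0.34 [ 0.3 -0.3 -0.3] torque z -0.01
5.0 travel [ 0.0096 -0.0282] z 0.006 ang -0.17
0.0 travel [ 0.0163 -0.0459] z 0.006 ang -0.345
-5.0 travel [ 0.0215 -0.0642] z 0.006 ang -0.519
-10.0 travel [ 0.0251 -0.0828] z 0.006 ang -0.694
-15.0 travel [ 0.027  -0.1017] z 0.006 ang -0.868
-20.0 travel [ 0.0272 -0.1207] z 0.006 ang -1.043
-25.0 travel [ 0.0259 -0.1397] z 0.006 ang -1.217
```

carry_out:
  plan:
    - {"travel":[0.01,-0.028,0.006],"angular":[0,0,-0.17],"grip":-1}
    - {"travel":[0.016,-0.046,0.006],"angular":[0,0,-0.345],"grip":-1}
    - {"travel":[0.0215,-0.064,0.006],"angular":[0,0,-0.52],"grip":-1}
    - {"travel":[0.025,-0.083,0.006],"angular":[0,0,-0.69],"grip":-1}
    - {"travel":[0.027,-0.1017,0.006],"angular":[0,0,-0.87],"grip":-1}
    - {"travel":[0.027,-0.1017,0.006],"angular":[0,0,-0.87],"grip":-1}

```text
time: 9.28
ee_pos: [0.6582, -0.0164, 0.0994]
tcp_rot: [180.0, 0.1, 164.8]
wrist_force: [-0.1, 0.3, 1.1]
opening: -0.0003
grasp_force: 0.0
```

```bash
python3 - <<'E'
from h import *
snap("scene","s5.png",(255,180,355,280),6)
E
python3 push.py -17 -19 -21 -23 -25 -27
```

```text
t 9.3333 pos [ 0.6581 -0.016   0.0991] yaw 165.1 polar 3.1 push N -0.58 [-0.5 -0.5 -0.4] torque z 0.02
-17.0 travel [-0.0047 -0.0071] z -0.01 ang -0.073
-19.0 travel [-0.0047 -0.0147] z -0.01 ang -0.143
-21.0 travel [-0.0049 -0.0223] z -0.01 ang -0.213
-23.0 travel [-0.0054 -0.0298] z -0.01 ang -0.282
-25.0 travel [-0.0062 -0.0374] z -0.01 ang -0.352
-27.0 travel [-0.0072 -0.0449] z -0.01 ang -0.422
```

View pics/s5.png

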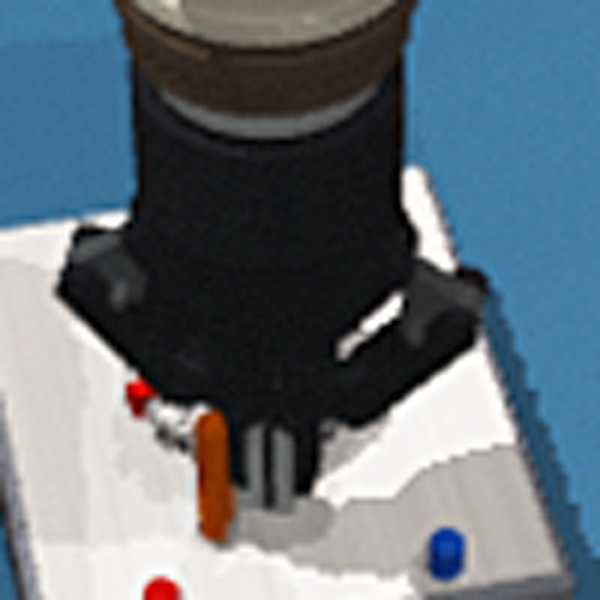

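The post (215,480) is being pushed by the finger side and the force is low. I'll go on to -27°, still before the earliest washer contact.

carry_out:
  plan:
    - {"travel":[-0.005,-0.007,-0.005],"angular":[0,0,-0.07],"grip":-1}
    - {"travel":[-0.005,-0.015,-0.01],"angular":[0,0,-0.14],"grip":-1}
    - {"travel":[-0.005,-0.022,-0.01],"angular":[0,0,-0.21],"grip":-1}
    - {"travel":[-0.0055,-0.03,-0.01],"angular":[0,0,-0.28],"grip":-1}
    - {"travel":[-0.006,-0.037,-0.01],"angular":[0,0,-0.35],"grip":-1}
    - {"travel":[-0.007,-0.045,-0.01],"angular":[0,0,-0.42],"grip":-1}
    - {"travel":[-0.007,-0.045,-0.01],"angular":[0,0,-0.42],"grip":-1}

```text
time: 9.92
ee_pos: [0.6557, -0.029, 0.0955]
tcp_rot: [180.0, 0.0, 153.1]
wrist_force: [0.2, 0.5, -0.2]
opening: 0.0001
grasp_force: 0.2
```

```bash
python3 push.py -29 -31 -32.5 -35 -38
```

```text
t 9.9167 pos [ 0.6557 -0.029   0.0955] yaw 153.1 polar -8.3 push N 0.52 [ 0.2  0.5 -0.2] torque z 0.05
-29.0 travel [-0.0004 -0.0093] z 0.002 ang -0.075
-31.0 travel [-0.0019 -0.0167] z 0.002 ang -0.144
-32.5 travel [-0.0033 -0.0222] z 0.002 ang -0.197
-35.0 travel [-0.0058 -0.0314] z 0.002 ang -0.284
-38.0 travel [-0.0093 -0.0422] z 0.002 ang -0.389
```

```bash
python3 - <<'E'
import sys; sys.argv=['x']
from push import *
p=o['ee_pos'][:2]
for phi in np.arange(-32.5,-126,-5.5):
    m=targ(phi+2.75);t=targ(phi);b=np.radians(phi)
    print(phi,"mid",((m-p)/.3).round(4),"end",((t-p)/.3).round(4),"tgtpos",t.round(4),"-tang",np.array([-np.sin(b),np.cos(b)]).round(2));p=t
E
```

```text
t 9.9167 pos [ 0.6557 -0.029   0.0955] yaw 153.1 polar -8.3 push N 0.52 [ 0.2  0.5 -0.2] torque z 0.05
-32.5 mid [-0.0009 -0.0121] end [-0.0033 -0.0222] tgtpos [ 0.6547 -0.0356] -tang [0.54 0.84]
-38.0 mid [-0.0028 -0.0101] end [-0.0061 -0.02  ] tgtpos [ 0.6529 -0.0416] -tang [0.62 0.79]
-43.5 mid [-0.0038 -0.0097] end [-0.008  -0.0193] tgtpos [ 0.6505 -0.0474] -tang [0.69 0.73]
-49.0 mid [-0.0047 -0.0093] end [-0.0098 -0.0184] tgtpos [ 0.6475 -0.0529] -tang [0.75 0.66]
-54.5 mid [-0.0055 -0.0089] end [-0.0115 -0.0174] tgtpos [ 0.6441 -0.0582] -tang [0.81 0.58]
-60.0 mid [-0.0064 -0.0083] end [-0.0131 -0.0162] tgtpos [ 0.6402 -0.063 ] -tang [0.87 0.5 ]
-65.5 mid [-0.0071 -0.0076] end [-0.0146 -0.0149] tgtpos [ 0.6358 -0.0675] -tang [0.91 0.41]
-71.0 mid [-0.0078 -0.0069] end [-0.016  -0.0134] tgtpos [ 0.631  -0.0715] -tang [0.95 0.33]
-76.5 mid [-0.0085 -0.0061] end [-0.0172 -0.0118] tgtpos [ 0.6258 -0.0751] -tang [0.97 0.23]
-82.0 mid [-0.009  -0.0053] end [-0.0183 -0.0101] tgtpos [ 0.6203 -0.0781] -tang [0.99 0.14]
-87.5 mid [-0.0095 -0.0044] end [-0.0191 -0.0083] tgtpos [ 0.6146 -0.0806] -tang [1.   0.04]
-93.0 mid [-0.0099 -0.0035] end [-0.0199 -0.0065] tgtpos [ 0.6086 -0.0826] -tang [ 1.   -0.05]
-98.5 mid [-0.0101 -0.0025] end [-0.0204 -0.0045] tgtpos [ 0.6025 -0.0839] -tang [ 0.99 -0.15]
-104.0 mid [-0.0103 -0.0015] end [-0.0207 -0.0026] tgtpos [ 0.5963 -0.0847] -tang [ 0.97 -0.24]
-109.5 mid [-0.0104 -0.0005] end [-0.0209 -0.0006] tgtpos [ 0.59   -0.0849] -tang [ 0.94 -0.33]
-115.0 mid [-0.0104  0.0005] end [-0.0208  0.0014] tgtpos [ 0.5838 -0.0845] -tang [ 0.91 -0.42]
-120.5 mid [-0.0103  0.0015] end [-0.0206  0.0034] tgtpos [ 0.5776 -0.0834] -tang [ 0.86 -0.51]
```

carry_out:
  plan:
    - {"travel":[-0.001,-0.011,0.002],"angular":[0,0,-0.1],"grip":-1}
    - {"travel":[-0.003,-0.022,0.002],"angular":[0,0,-0.197],"grip":-1}
    - {"travel":[-0.003,-0.022,0.002],"angular":[0,0,-0.197],"grip":-1}
    - {"travel":[-0.003,-0.022,0.002],"angular":[0,0,-0.197],"grip":-1}

```text
time: 10.25
ee_pos: [0.6546, -0.0355, 0.0958]
tcp_rot: [180.0, 0.0, 147.6]
wrist_force: [-0.6, -0.0, -0.1]
opening: 0.0001
grasp_force: 0.0
```

carry_out:
  plan:
    - {"travel":[-0.003,-0.01,0],"angular":[0,0,-0.1],"grip":-1}
    - {"travel":[-0.006,-0.02,0],"angular":[0,0,-0.192],"grip":-1}
    - {"travel":[-0.006,-0.02,0],"angular":[0,0,-0.192],"grip":-1}
    - {"travel":[-0.006,-0.02,0],"angular":[0,0,-0.192],"grip":-1}

```text
time: 10.58
ee_pos: [0.6528, -0.0415, 0.0955]
tcp_rot: [180.0, 0.0, 142.1]
wrist_force: [0.7, 0.7, 0.2]
opening: 0.0001
grasp_force: 0.0
```

carry_out:
  plan:
    - {"travel":[-0.004,-0.01,0],"angular":[0,0,-0.1],"grip":-1}
    - {"travel":[-0.008,-0.0193,0],"angular":[0,0,-0.192],"grip":-1}
    - {"travel":[-0.008,-0.0193,0],"angular":[0,0,-0.192],"grip":-1}
    - {"travel":[-0.008,-0.0193,0],"angular":[0,0,-0.192],"grip":-1}

```text
time: 10.92
ee_pos: [0.6503, -0.0473, 0.0954]
tcp_rot: [-180.0, 0.0, 136.6]
wrist_force: [-0.4, -0.9, 0.6]
opening: -0.0001
grasp_force: 0.0
```

carry_out:
  plan:
    - {"travel":[-0.005,-0.009,0],"angular":[0,0,-0.1],"grip":-1}
    - {"travel":[-0.01,-0.0184,0],"angular":[0,0,-0.192],"grip":-1}
    - {"travel":[-0.01,-0.0184,0],"angular":[0,0,-0.192],"grip":-1}
    - {"travel":[-0.01,-0.0184,0],"angular":[0,0,-0.192],"grip":-1}

```text
time: 11.25
ee_pos: [0.6473, -0.0528, 0.0952]
tcp_rot: [-180.0, -0.0, 131.1]
wrist_force: [0.1, 0.1, 0.1]
opening: 0.0001
grasp_force: 0.0
```

```bash
python3 push.py; python3 - <<'E'
from h import *
snap("scene","s6.png",(235,180,355,280),6)
E
```

```text
t 11.25 pos [ 0.6473 -0.0528  0.0952] yaw 131.1 polar -30.7 push N 0.14 [0.1 0.1 0.1] torque z -0.0
```

View pics/s6.png

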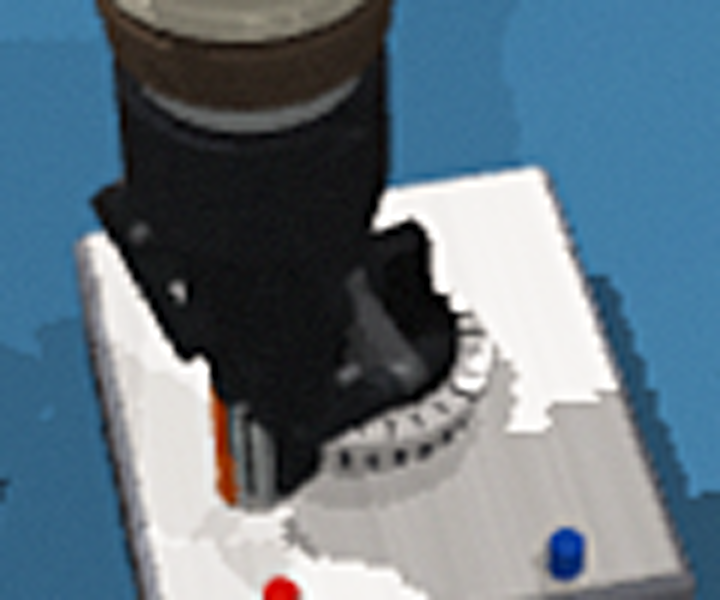

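The post (225,455) sits on the finger's leading side and travels with it. I'll continue in small steps.

carry_out:
  plan:
    - {"travel":[-0.006,-0.009,0],"angular":[0,0,-0.1],"grip":-1}
    - {"travel":[-0.0115,-0.0174,0],"angular":[0,0,-0.192],"grip":-1}
    - {"travel":[-0.0115,-0.0174,0],"angular":[0,0,-0.192],"grip":-1}

```text
time: 11.55
ee_pos: [0.6438, -0.0582, 0.0953]
tcp_rot: [-180.0, -0.0, 125.5]
wrist_force: [-0.6, 1.0, -0.7]
opening: 0.0001
grasp_force: 0.1
```

carry_out:
  plan:
    - {"travel":[-0.006,-0.008,0],"angular":[0,0,-0.1],"grip":-1}
    - {"travel":[-0.0131,-0.0162,0],"angular":[0,0,-0.192],"grip":-1}
    - {"travel":[-0.0131,-0.0162,0],"angular":[0,0,-0.192],"grip":-1}

```text
time: 11.8
ee_pos: [0.6405, -0.0625, 0.0954]
tcp_rot: [179.9, -0.0, 120.0]
wrist_force: [4.0, 3.5, -1.7]
opening: 0.0001
grasp_force: 2.4
```

carry_out:
  plan:
    - {"travel":[0,0,0],"angular":[0,0,0],"grip":-1}
    - {"travel":[0,0,0],"angular":[0,0,0],"grip":-1}
    - {"travel":[0,0,0],"angular":[0,0,0],"grip":-1}

```text
time: 12.05
ee_pos: [0.6406, -0.0624, 0.0953]
tcp_rot: [179.9, -0.0, 120.1]
wrist_force: [4.6, 2.0, -1.5]
opening: -0.0001
grasp_force: 2.7
```

```bash
python3 push.py -61 -62 -63 -64
```

```text
t 12.05 pos [ 0.6406 -0.0624  0.0953] yaw 120.1 polar -41.1 push N 4.92 [ 4.6  2.  -1.5] torque z 0.01
-61.0 travel [-0.0039 -0.0049] z 0.002 ang -0.039
-62.0 travel [-0.0065 -0.0077] z 0.002 ang -0.074
-63.0 travel [-0.0091 -0.0104] z 0.002 ang -0.109
-64.0 travel [-0.0118 -0.0131] z 0.002 ang -0.144
```

carry_out:
  plan:
    - {"travel":[-0.003,-0.003,0],"angular":[0,0,-0.035],"grip":-1}
    - {"travel":[-0.0053,-0.0054,0],"angular":[0,0,-0.07],"grip":-1}
    - {"travel":[-0.0053,-0.0054,0],"angular":[0,0,-0.07],"grip":-1}
    - {"travel":[-0.0053,-0.0054,0],"angular":[0,0,-0.07],"grip":-1}

```text
time: 12.38
ee_pos: [0.6393, -0.0639, 0.0954]
tcp_rot: [179.9, 0.0, 118.1]
wrist_force: [6.7, 4.0, -1.1]
opening: -0.0005
grasp_force: 3.7
```

```bash
python3 push.py
```

```text
t 12.3833 pos [ 0.6393 -0.0639  0.0954] yaw 118.1 polar -42.8 push N 7.78 [ 6.7  4.  -1.1] torque z 0.0
```

carry_out:
  plan:
    - {"travel":[-0.002,-0.002,0],"angular":[0,0,-0.025],"grip":-1}
    - {"travel":[-0.0043,-0.0041,0],"angular":[0,0,-0.053],"grip":-1}
    - {"travel":[-0.0043,-0.0041,0],"angular":[0,0,-0.053],"grip":-1}
    - {"travel":[-0.0043,-0.0041,0],"angular":[0,0,-0.053],"grip":-1}

```text
time: 12.72
ee_pos: [0.6382, -0.0651, 0.0954]
tcp_rot: [179.9, 0.0, 116.6]
wrist_force: [7.1, 4.0, -3.0]
opening: -0.0002
grasp_force: 4.3
```

```bash
python3 push.py
```

```text
t 12.7167 pos [ 0.6382 -0.0651  0.0954] yaw 116.6 polar -44.2 push N 8.14 [ 7.1  4.  -3. ] torque z 0.0
```

carry_out:
  plan:
    - {"travel":[-0.002,-0.002,0],"angular":[0,0,-0.025],"grip":-1}
    - {"travel":[-0.0044,-0.004,0],"angular":[0,0,-0.053],"grip":-1}
    - {"travel":[-0.0044,-0.004,0],"angular":[0,0,-0.053],"grip":-1}
    - {"travel":[-0.0044,-0.004,0],"angular":[0,0,-0.053],"grip":-1}

```text
time: 13.05
ee_pos: [0.6371, -0.0662, 0.0954]
tcp_rot: [179.8, 0.0, 115.1]
wrist_force: [8.6, 4.8, -3.4]
opening: -0.0002
grasp_force: 4.8
```

```bash
python3 push.py
```

```text
t 13.05 pos [ 0.6371 -0.0662  0.0954] yaw 115.1 polar -45.6 push N 9.77 [ 8.6  4.8 -3.4] torque z -0.0
```

carry_out:
  plan:
    - {"travel":[0,0,0],"angular":[0,0,0],"grip":-1}
    - {"travel":[0,0,0],"angular":[0,0,0],"grip":-1}

```text
time: 13.22
ee_pos: [0.6371, -0.0662, 0.0954]
tcp_rot: [179.8, 0.0, 115.1]
wrist_force: [8.7, 4.5, -2.7]
opening: -0.0004
grasp_force: 4.8
```

```bash
python3 push.py
```

```text
t 13.2167 pos [ 0.6371 -0.0662  0.0954] yaw 115.1 polar -45.6 push N 9.78 [ 8.7  4.5 -2.7] torque z 0.04
```

carry_out:
  plan:
    - {"travel":[-0.002,-0.002,0],"angular":[0,0,-0.025],"grip":-1}
    - {"travel":[-0.004,-0.0035,0],"angular":[0,0,-0.047],"grip":-1}
    - {"travel":[-0.004,-0.0035,0],"angular":[0,0,-0.047],"grip":-1}
    - {"travel":[-0.004,-0.0035,0],"angular":[0,0,-0.047],"grip":-1}

```text
time: 13.55
ee_pos: [0.6361, -0.0672, 0.0955]
tcp_rot: [179.8, 0.0, 113.7]
wrist_force: [9.8, 4.7, -3.8]
opening: 0.0003
grasp_force: 5.3
```

```bash
python3 push.py
```

```text
t 13.55 pos [ 0.6361 -0.0672  0.0955] yaw 113.7 polar -46.8 push N 10.83 [ 9.8  4.7 -3.8] torque z -0.04
```

The push is 10.8 N, which is tight. I'll back off, lift and move aside.

carry_out:
  plan:
    - {"travel":[0.015,0.007,0],"angular":[0,0,0],"grip":-1}
    - {"travel":[0.03,0.0135,0],"angular":[0,0,0],"grip":-1}
    - {"travel":[0.046,0.02,0],"angular":[0,0,0],"grip":-1}
    - {"travel":[0.046,0.02,0.03],"angular":[0,0,0],"grip":-1}
    - {"travel":[0.046,0.02,0.12],"angular":[0,0,0],"grip":-1}
    - {"travel":[0.046,0.02,0.24],"angular":[0,0,0],"grip":-1}
    - {"travel":[0.046,0.02,0.36],"angular":[0,0,0],"grip":-1}
    - {"travel":[0.046,0.02,0.46],"angular":[0,0,0],"grip":-1}

```text
time: 14.22
ee_pos: [0.6479, -0.0622, 0.2367]
tcp_rot: [179.9, 0.1, 113.6]
wrist_force: [1.5, -1.4, -0.4]
opening: -0.0004
grasp_force: 0.0
```

carry_out:
  plan:
    - {"travel":[0,0.13,0],"angular":[0,0,0],"grip":-1}
    - {"travel":[0,0.26,0],"angular":[0,0,0],"grip":-1}
    - {"travel":[0,0.39,0],"angular":[0,0,0],"grip":-1}
    - {"travel":[0,0.52,0],"angular":[0,0,0],"grip":-1}
    - {"travel":[0,0.65,0],"angular":[0,0,0],"grip":-1}
    - {"travel":[0,0.78,0],"angular":[0,0,0],"grip":-1}
    - {"travel":[0,0.9,0],"angular":[0,0,0],"grip":-1}
    - {"travel":[0,0.9,0],"angular":[0,0,0],"grip":-1}

```text
time: 14.88
ee_pos: [0.6474, 0.2138, 0.2331]
tcp_rot: [-180.0, -0.1, 113.9]
wrist_force: [0.9, -1.2, -0.1]
opening: 0.0004
grasp_force: 0.0
```

```bash
python3 - <<'E'
from h import *
snap("top","t9.png",(320,210,400,290),5);snap("scene","s9.png",(255,200,335,280),5)
i=np.hstack([cv2.imread("pics/t9.png"),cv2.imread("pics/s9.png")]);cv2.imwrite("pics/c9.png",i);print(monitor.get_obs()['ee_pos'])
E
```

```text
[0.64793197 0.20932394 0.23344659]
```

View pics/c9.png

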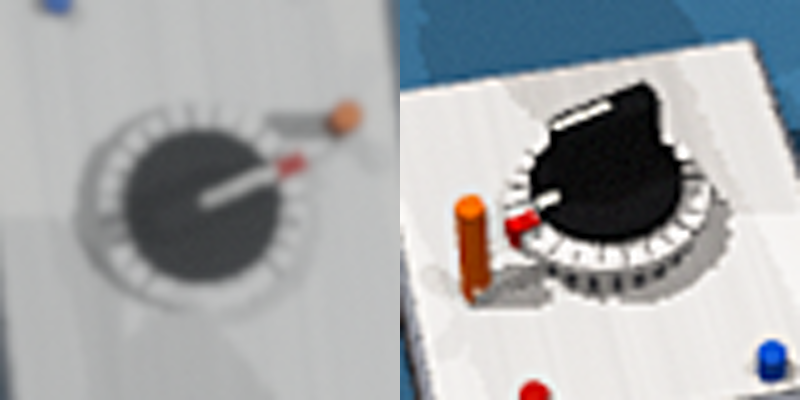

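The pointer still runs to the clip at (291,163), and the post has come to rest at (346,116). I'll hand the job in.

```bash
python3 -c "
from workcell import ticket;print(ticket.job_done())"
```

```text
the job is handed in; nothing more can be done
None
```

The job is handed in: the knob's pointer is on the red marker, and the lock ring was run up tight with a push of about 10.8 N at the post and then let go. The arm touched only the knob and the post.

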